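# Open the square oil tank's push-and-turn cap

### The job

Open the square oil tank for topping up: press its cap well down against the spring, then turn it anticlockwise (seen from above) while it is held down until its ears are clear of the hooks, and lift it off. Set it down, do not drop it, in the steel tray, flat on its disc with the grip up, and leave it there. Do not touch the round tank, which has the same kind of cap.

Things in the scene. Friction and masses are not known exactly. Their poses are not given: they have to be found in the camera images.
- cap: Square tank's loose cap, 150 g: aluminium disc 60 mm across, 10 thick, two ears (84 mm over tips, 14 wide), on top a black grip bar 50 long, 14 thick, from 10 to 60 mm above the underside. Origin: centre of the underside; z up; ears and bar lie along x, so grip across y, by the bar's upper 27 mm to stay above the hooks. A spring pushes it up: 8 N, 12 N when pressed 14 mm, the full stroke.
- square_tank: Fixed green tank, square body 120 x 120 mm, 81 high, two steel hooks on top, 120 high. Origin: centre of underside; hooks along x. The cap sits on its axis, origin 105 mm up, ears locked under the hooks. Pressed down 11 to 13.5 mm, they pass the hooks' 9 mm teeth; turned 60 to 100 degrees (75 best) anticlockwise from above they are clear and the cap lifts off. Unpressed it neither turns nor lifts.
- round_tank: Fixed bystander tank: the same height, green paint, hooks and cap, but its body is round, 130 mm across. Its cap is not to be touched. Overall height 165 mm. Origin: centre of its underside; z up.
- tray: Fixed open steel tray, 166 mm (its x) by 146 mm (its y) outside, walls 18 mm high and 3 mm thick. Origin: centre of its underside on the bench; z up; inner floor 3 mm above the origin.
Things that resemble listed ones, but are neither listed nor needed, are in the scene too. What is shaped like the cap but orange, purple or turquoise is not meant.

How it is judged (in metres and radians):
On the way:
1. the cap is pressed down at least 8 mm before it is turned (still within 0.2 rad of its locked position) (z of cap in the frame of square_tank below 0.097 m and horizontal distance between cap and square_tank below 0.02 m and angle between the x axis of cap and the x axis of square_tank, either way round below 0.2 rad), for 0.1 s.
At the end, for the whole second after the job is handed in: The cap lies at rest inside the tray, its underside on the tray's floor (origin no more than 8 mm above the tray's origin), within 60 mm (tray's x) and 50 mm (tray's y) of its centre, grip up, tilted less than 0.15 rad (z of cap in the frame of tray between -0.002 and 0.008 m and x of cap in the frame of tray between -0.06 and 0.06 m and y of cap in the frame of tray between -0.05 and 0.05 m and angle between cap's own z axis and vertical below 0.15 rad and linear speed of cap below 0.02 m/s); the robot touches nothing.
It fails at once if the round tank is touched by the robot (more than 3 N) (contact force between any of the fingers, the arm and round_tank above 3 N).
It fails at once if the cap is dropped or thrown (faster than 0.6 m/s while out of the fingers) (linear speed of cap above 0.6 m/s and contact force between the fingers and cap below 0.3 N).
It also fails if it takes over 51 s, if anything falls off the work surface, if the arm or the gripper's body presses on something with over 40 N, if the wrist force passes 120 N, or if a joint passes its speed limit or range.

### The arm

A 7-joint arm with a two-finger parallel gripper is mounted at the origin on the work surface. World frame = base frame: x ahead of the robot, y to its left, z up, the work surface at z = 0. Lengths are in mm, angles in rad, forces in N, time in s.
With the tool pointing down it reaches from about 400 to 875 mm from the base axis. Payload 4.4 kg.
Tool frame: the origin (TCP) lies at the very end of the fingers, on their centre line; the grasp point (between the pads) lies 19 mm behind it; y points along the fingers, z is the direction in which the jaws open and shut, and the axes are right-handed (so a half turn about y gives the same grasp; the last joint's range is limited). The gripper opens to 85 mm and grips with 20 to 120 N. Pads are 22 mm wide; open, the fingers measure 114 mm over their backs; the gripper's body (76 mm by 85 mm) begins 54 mm behind the grasp point. The pads swing forward as they close: fully open they stand 13 mm farther back than shut.
Start: joints at [-1.185, 0.628, 0.038, 1.517, -0.027, 0.996, -0.02], TCP at [283.759, 584.807, 195.313] pointing down, gripper open.
Joint ranges: [-3.06, 3.06], [-0.37, 2.12], [-1.25, 1.32], [0.18, 2.47], [-1.1, 4.24], [0.23, 1.98], [-2.94, 2.94]. Speed limits (rad/s): [2.57, 2.57, 3.14, 3.14, 3.14, 3.14, 3.14].

### API

Orientations are given as [roll, pitch, yaw] about the fixed x, y, z axes, in that order (R = Rz(yaw) Ry(pitch) Rx(roll)).
In Python, from cell import * gives the robot as it stands.
- The arm moves only by the tool apply_moves, never from a script. Its argument "targets" is a list of rows, each a list of 6 numbers: the shift along the tool's x, y, z in units of 40 mm (1.0 is 40 mm), then the turn, a rotation vector about the tool's x, y, z in units of 8 degrees (1.0 is 8 degrees). A call has 1 to 12 rows; each row shifts and turns the commanded pose from where the row before left it, along the tool's axes as they then stand; what a row does not reach is not made up. A row lasts 1/8 s, in which the tool goes at most 62.5 mm and 10.7 degrees, less where a joint would pass 70% of its speed; a pose out of reach is approached as far as the arm can. A call is refused whole if a number of a shift passes 1 or a number of a turn 1, either way. A call with a gripper value outside its range is refused whole. "jaw" is the gripper command: -1 is shut, 1 is fully open, values between are in proportion, set as the call begins (left out, the last holds). The fingers move at their own pace and stop on an object; the grip force is fixed at half the most. Time passes only in rows, so rows that do not move let the fingers close. It gives the time, the measured TCP pose, the force and the opening at its end, in the units of the state.
- read_state(): the state, without advancing time (a new reading comes with each control period).
- get_image(name): name is "side" or "top" or "wrist"; returns the picture (420x560x3 uint8, red, green, blue); there is no depth.
- calibration(name): a dict with "fx", "fy", "cx", "cy" (pixels), "world_from_camera" (4x4, takes a point from camera to world coordinates). Camera axes: x right, y down, z forward; pixel columns grow to the right and rows downward; lengths in mm; the calibration is good to about 2 mm. A picture is of the moment at which its call begins: read the wrist's pose just before it. calibration takes no time and is no camera call; for the wrist camera it gives the pose at the moment of the call.
- finish_job(): hands the job in, once; it reports no verdict.
The state is a dict: "clock": time; "qpos": joint angles; "qd": joint speeds; "tau": joint torques, N m; "eef_pos": TCP position; "tool_rot": TCP orientation; "force": force on the tool from outside, world axes, zero at the start; "torque": the same for the moment, N m; "width": finger opening in mm.
Only numpy, scipy, OpenCV 4.12 (cv2) and the standard library are available. Lean on these libraries where they do the work, as an engineer would, in place of code of your own. Each camera call takes 0.05 s, during which the arm holds its last target. There are 200 camera calls.

## Working session

There is one attempt and no reset: what is moved stays moved. The work goes in short steps, Python scripts to look and compute and a tool call to move; the robot and the scene stay as the last step left them, time stands still between calls to the robot, and variables do not carry over. Pictures are saved under pics/ and viewed, about 8 in all and at most 12, crops included, and the job is handed in when it is done.

Besides the shell and the picture viewer there is one more tool, called after "Emit:" by a JSON object that holds its "method" and its "body". apply_moves: Moves the arm, as the interface text tells. Its arguments: {"type":"object","properties":{"targets":{"type":"array"},"jaw":{"type":"number"}},"required":["targets"]}

```bash
mkdir -p pics; ls; python3 - <<'E'
from cell import *
import cv2,numpy as np
s=read_state();print({k:np.round(v,3).tolist() for k,v in s.items()})
for n in("top","side"):
    cv2.imwrite(f"pics/{n}0.png",get_image(n)[:,:,::-1])
    c=calibration(n);print(n,c["fx"],c["fy"],c["cx"],c["cy"],np.round(c["world_from_camera"],3).tolist())
E
```

```text
pics
{'clock': 0.0, 'qpos': [-1.185, 0.629, 0.038, 1.518, -0.027, 0.996, -0.02], 'qd': [-0.001, -0.0, -0.002, 0.0, 0.002, 0.0, -0.0], 'tau': [-0.0, -56.339, 1.226, -19.345, 0.011, 0.011, -0.0], 'eef_pos': [283.476, 584.164, 194.409], 'tool_rot': [-1.573, -0.0, -0.452], 'force': [-0.735, -1.013, -0.145], 'torque': [-0.04, -0.01, 0.006], 'width': 85.621}
top 504.74841444354735 504.74841444354735 290.94657138369223 208.26865561865392 [[-0.025, -0.997, 0.072, 414.909], [-1.0, 0.026, 0.001, -61.449], [-0.003, -0.072, -0.997, 1316.367], [0.0, 0.0, 0.0, 1.0]]
side 545.3950142733744 545.3950142733744 291.7538058818201 205.69015734398508 [[0.975, 0.156, -0.16, 753.048], [0.223, -0.717, 0.66, -1081.517], [-0.012, -0.679, -0.734, 1240.252], [0.0, 0.0, 0.0, 1.0]]
```

View pics/top0.png

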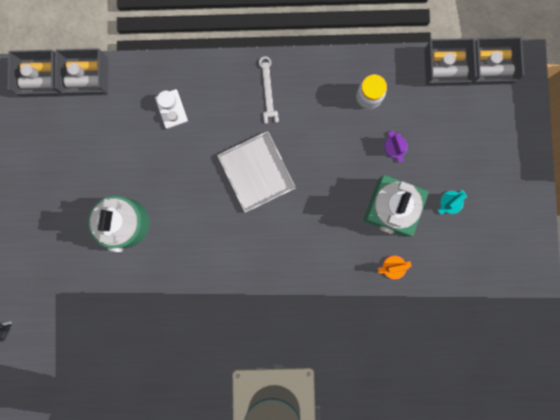

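View pics/side0.png

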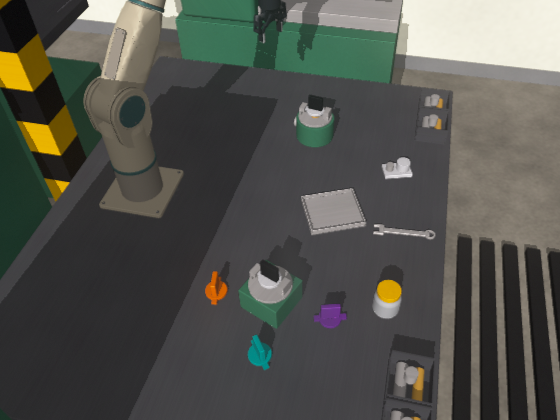

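```bash
cat > h.py <<'E'
from cell import *
import cv2,numpy as np
def ray(n,uv,c=None):
    c=c or calibration(n);T=np.array(c["world_from_camera"])
    d=T[:3,:3]@np.array([(uv[0]-c["cx"])/c["fx"],(uv[1]-c["cy"])/c["fy"],1.]);return T[:3,3],d/np.linalg.norm(d)
def plane(n,uv,z,c=None):
    o,d=ray(n,uv,c);return o+d*(z-o[2])/d[2]
def tri(r1,r2):
    (o1,d1),(o2,d2)=r1,r2
    A=np.c_[d1,-d2];t=np.linalg.lstsq(A,o2-o1,rcond=None)[0]
    p,q=o1+t[0]*d1,o2+t[1]*d2;return (p+q)/2,np.linalg.norm(p-q)
def blobs(m,amin=20):
    cs,_=cv2.findContours(m.astype(np.uint8),cv2.RETR_EXTERNAL,cv2.CHAIN_APPROX_NONE)
    return sorted([c for c in cs if cv2.contourArea(c)>=amin],key=cv2.contourArea,reverse=True)
E
python3 - <<'E'
from h import *
t=cv2.imread("pics/top0.png");hsv=cv2.cvtColor(t,cv2.COLOR_BGR2HSV)
g=(hsv[:,:,0]>60)&(hsv[:,:,0]<85)&(hsv[:,:,1]>110)
for c in blobs(g,100):
    print("green",cv2.boundingRect(c),cv2.minAreaRect(c))
    b=cv2.boxPoints(cv2.minAreaRect(c)); 
    w=np.array([plane("top",p,81)[:2] for p in b]);print(w.round(0).tolist(),w.mean(0))
# dark bar near square
roi=np.zeros(g.shape,bool);roi[185:225,385:425]=1
for c in blobs((t.max(2)<40)&roi,15):
    r=cv2.minAreaRect(c);w=np.array([plane("top",p,165)[:2] for p in cv2.boxPoints(r)]);print("bar",r,w.round().tolist(),w.mean(0))
roi[:]=0;roi[120:225,205:305]=1
m=(t.min(2)>120)&roi
c=blobs(m)[0];c=cv2.convexHull(np.vstack(blobs(m,20)));r=cv2.minAreaRect(c);
for z in(0,18):
    w=np.array([plane("top",p,z)[:2] for p in cv2.boxPoints(r)]);print("tray",r,w.round().tolist(),w.mean(0),np.linalg.norm(w-np.roll(w,1,0),axis=1))
a=cv2.resize(t[150:250,340:440],(600,600),interpolation=cv2.INTER_CUBIC)
cv2.imwrite("pics/c1.png",a)
E
```

```text
green (121, 198, 27, 49) ((134.84738159179688, 222.72430419921875), (24.800594329833984, 47.966217041015625), 3.6522226333618164)
[[423.0, 358.0], [540.0, 350.0], [535.0, 289.0], [418.0, 297.0]] [478.95303004 323.53048286]
bar ((401.35003662109375, 202.95001220703125), (2.5298216342926025, 17.39252471923828), 18.434947967529297) [[486.0, -303.0], [524.0, -317.0], [522.0, -323.0], [484.0, -308.0]] [ 504.14658026 -312.73255971]
tray ((256.32379150390625, 171.424560546875), (65.23420715332031, 57.913841247558594), 64.35899353027344) [[657.0, 134.0], [721.0, -5.0], [562.0, -76.0], [500.0, 62.0]] [610.17167037  28.81526019] [172.71850913 152.86672416 173.29158026 151.54656867]
tray ((256.32379150390625, 171.424560546875), (65.23420715332031, 57.913841247558594), 64.35899353027344) [[654.0, 131.0], [717.0, -6.0], [560.0, -76.0], [499.0, 61.0]] [607.50165397  27.58099383] [170.35675711 150.77642535 170.92199207 149.47432166]
```

View pics/c1.png

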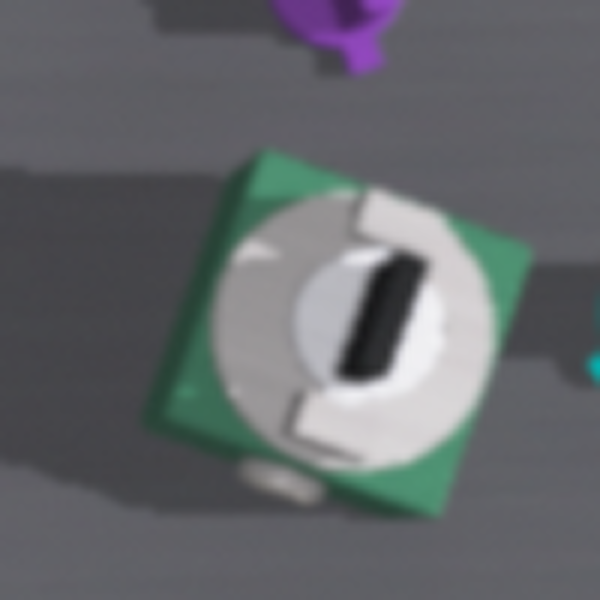

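```bash
python3 - <<'E'
from h import *
f=lambda u,v:(340+u/6-.42,150+v/6-.42)
w=np.array([plane("top",f(*p),81)[:2] for p in [(268,150),(530,245),(437,515),(165,418)]])
print(w.round(1).tolist(),w.mean(0),np.linalg.norm(w-np.roll(w,1,0),axis=1))
for a,b in((0,3),(1,2)):
    d=w[a]-w[b];print(np.degrees(np.arctan2(d[1],d[0])))
a,b=[plane("top",f(*p),165)[:2] for p in[(405,255),(360,378)]];print((a+b)/2,a-b,np.degrees(np.arctan2(*(a-b)[::-1])))
s=cv2.imread("pics/side0.png")
m=np.zeros(s.shape[:2],bool);m[255:285,250:290]=1
for c in blobs((s.max(2)<45)&m,10):
    q=cv2.minAreaRect(c);print("side bar",q);print(tri(ray("top",f(383,316)),ray("side",q[0])))
E
```

```text
[[581.8, -291.8], [539.9, -397.6], [430.4, -354.8], [472.8, -245.6]] [ 506.21952418 -322.43591419] [118.45602555 113.74320219 117.48925502 117.12575261]
-22.99020216381061
-21.35341573382796
[ 505.46443056 -317.32129345] [ 46.58162314 -19.08739725] -22.28197334798853
side bar ((269.09228515625, 270.33843994140625), (23.31852912902832, 12.403472900390625), 29.74488067626953)
(array([ 508.03672661, -321.35726947,  146.28879704]), np.float64(1.9901793432693264))
```

Emit:
{"method": "apply_moves", "body": {"targets": [[0,-1,0,0,0,0],[0,-1,0,0,0,0],[0,-1,0,0,0,0],[0,0,-1,0,0,0],[0.5,0,-1,0,0,0],[0.5,0,-1,0,0,0],[1,0,-1,0,0,0],[1,0,-1,0,0,0],[1,0,-1,0,0,0],[1,0,-1,0,0,0],[1,0,-1,0,0,0]], "jaw": 1}}

```text
clock: 1.48
eef_pos: [360.2, 190.2, 315.3]
tool_rot: [-1.571, -0.0, -0.452]
force: [1.2, 0.4, -1.0]
width: 85.7
```

Emit:
{"method": "apply_moves", "body": {"targets": [[0.88,0,-0.98,0,0,0],[0.88,0,-0.98,0,0,0],[0.88,0,-0.98,0,0,0],[0.88,0,-0.98,0,0,0],[0.88,0,-0.98,0,0,0],[0.88,0,-0.98,0,0,0],[0.88,0,-0.98,0,0,0],[0.88,0,-0.98,0,0,0],[0.88,0,-0.98,0,0,0],[0.88,0,-0.98,0,0,0],[0,0,0,0,1,0],[0,0,0,0,1,0]]}}

```text
clock: 2.98
eef_pos: [505.0, -315.0, 314.4]
tool_rot: [-1.571, 0.002, -0.737]
force: [0.6, -0.2, -1.3]
width: 85.6
```

Emit:
{"method": "apply_moves", "body": {"targets": [[0,0,0,0,1,0],[0,0,0,0,1,0],[0,0,0,0,1,0],[0,0,0,0,1,0],[0,0,0,0,1,0],[0,0,0,0,1,0],[0,0,0,0,1,0],[0,0,0,0,1,0],[0,0,0,0,1,0],[0,0,0,0,1,0]]}}

```text
clock: 4.22
eef_pos: [505.4, -313.8, 314.8]
tool_rot: [-1.572, 0.0, -2.132]
force: [-0.1, 0.9, 0.2]
width: 85.2
```

Emit:
{"method": "apply_moves", "body": {"targets": [[0,0,0,0,1,0],[0,0,0,0,1,0],[0,0,0,0,1,0],[0,0,0,0,1,0],[0,0,0,0,1,0],[0,0,0,0,1,0],[0,0,0,0,1,0],[0,0,0,0,1,0],[0,0,0,0,1,0],[0,0,0,0,1,0],[0,0,0,0,0,0]]}}

```text
clock: 5.6
eef_pos: [505.5, -313.9, 314.8]
tool_rot: [-1.571, -0.001, 2.761]
force: [0.4, -0.1, -0.2]
width: 85.4
```

```bash
python3 - <<'E'
from h import *
c=calibration("wrist");s=read_state();im=get_image("wrist")[:,:,::-1]
cv2.imwrite("pics/w1.png",im)
print(s["qpos"],s["eef_pos"],s["tool_rot"]);print(c)
import pickle;pickle.dump(c,open("w1.pkl","wb"))
E
```

```text
[-0.13931443  0.73279218  1.27342323  1.52388054 -0.70432546  1.40988142
 -0.77486444] [ 505.45547432 -313.94778878  314.75543579] [-1.5708450e+00 -9.7983875e-04  2.7611221e+00]
{'fx': 371.7599958417016, 'fy': 371.7599958417016, 'cx': 283.2511308335022, 'cy': 205.3601847074057, 'world_from_camera': array([[-3.71451419e-01, -8.94160820e-01, -2.50000543e-01,
         5.68276394e+02],
       [-9.28452300e-01,  3.57851425e-01,  9.95925884e-02,
        -3.39555118e+02],
       [ 4.11260132e-04,  2.69107388e-01, -9.63110090e-01,
         4.92401214e+02],
       [ 0.00000000e+00,  0.00000000e+00,  0.00000000e+00,
         1.00000000e+00]])}
```

View pics/w1.png

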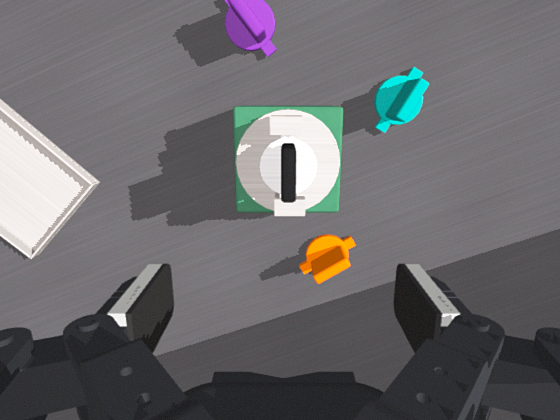

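```bash
python3 - <<'E'
from h import *
import pickle;c=pickle.load(open("w1.pkl","rb"));t=cv2.imread("pics/w1.png");hsv=cv2.cvtColor(t,cv2.COLOR_BGR2HSV)
g=(hsv[:,:,0]>60)&(hsv[:,:,0]<85)&(hsv[:,:,1]>80)&(hsv[:,:,2]>90)
b=blobs(g,50);h=cv2.convexHull(np.vstack(b));r=cv2.minAreaRect(h);print(r,cv2.boundingRect(h))
w=np.array([plane(0,p,81,c)[:2] for p in cv2.boxPoints(r)]);print(w.round(1).tolist(),w.mean(0),np.linalg.norm(w-np.roll(w,1,0),axis=1))
for i in(0,1):
    d=w[i+1]-w[i];print(np.degrees(np.arctan2(d[1],d[0])))
roi=np.zeros(g.shape,bool);roi[135:212,270:310]=1
x=blobs((t.max(2)<45)&roi)[0];r=cv2.minAreaRect(x);print(r,cv2.boundingRect(x))
u,v,W,H=cv2.boundingRect(x)
a=plane(0,(u+W/2-.5,v),165,c);e=plane(0,(u+W/2-.5,v),115,c);print(a,e)
d=np.array([-np.cos(np.pi-2.761),np.sin(2.761)])
print("far end top ->centre",a[:2]-0*d)
bt=plane(0,(u+W/2-.5,v+H-1),165,c);print(bt,"len",np.linalg.norm(a-bt),(a+bt)/2)
bb=plane(0,(u+W/2-.5,v+H-1),115,c);print(bb)
E
```

```text
((287.5, 159.0), (106.0, 109.0), 90.0) (233, 106, 110, 107)
[[583.9, -288.1], [540.6, -396.3], [428.9, -357.0], [475.7, -240.2]] [ 507.23915905 -320.41054142] [118.33484653 116.54096386 118.37848171 125.87240186]
-111.80542617439818
160.63013031048078
((288.0, 172.0), (56.0, 12.0), 90.0) (282, 144, 13, 57)
[ 533.45357141 -330.23925575  165.        ] [ 528.13550588 -328.81655756  115.        ]
far end top ->centre [ 533.45357141 -330.23925575]
[ 486.3899069  -311.59764025  165.        ] len 50.62112548752172 [ 509.92173915 -320.918448    165.        ]
[ 473.88438108 -307.32803516  115.        ]
```

Emit:
{"method": "apply_moves", "body": {"targets": [[-0.13,0,0.13,0,0,0],[0,0.9,0,0,0,0],[0,0.9,0,0,0,0],[0,0.9,0,0,0,0],[0,0.9,0,0,0,0],[0,0.4,0,0,0,0],[0,0.37,0,0,0,0],[0,0,0,0,0,0]]}}

```text
clock: 6.65
eef_pos: [508.3, -321.0, 140.2]
tool_rot: [-1.571, -0.001, 2.76]
force: [0.4, -0.3, 0.0]
width: 85.7
```

Emit:
{"method": "apply_moves", "body": {"targets": [[0,0,0,0,0,0],[0,0,0,0,0,0],[0,0,0,0,0,0],[0,0,0,0,0,0],[0,0,0,0,0,0],[0,0,0,0,0,0],[0,0,0,0,0,0],[0,0,0,0,0,0]], "jaw": -1}}

```text
clock: 7.65
eef_pos: [508.4, -321.0, 140.5]
tool_rot: [-1.571, -0.0, 2.76]
force: [-1.0, 0.3, -0.5]
width: 0.3
```

```bash
python3 - <<'E'
from h import *
s=read_state();print(s["qpos"],s["eef_pos"],s["tool_rot"],s["force"],s["torque"],s["width"])
a=cv2.resize(get_image("wrist")[60:300,130:450,::-1],(800,600));b=get_image("side")[220:340,200:340,::-1]
cv2.imwrite("pics/w2.png",np.hstack([cv2.resize(a,(400,300)),cv2.resize(b,(350,300))]))
E
```

```text
[-0.07358897  0.9015617   1.11638215  1.73303225 -0.90220422  1.11529202
 -0.61453411] [ 508.36241944 -320.99985458  140.46257253] [-1.57079527e+00 -5.59493659e-05  2.75951802e+00] [-1.03060708  0.26478312 -0.47402559] [ 0.00167348 -0.04346306  0.01933161] 0.3237941005012318
```

View pics/w2.png

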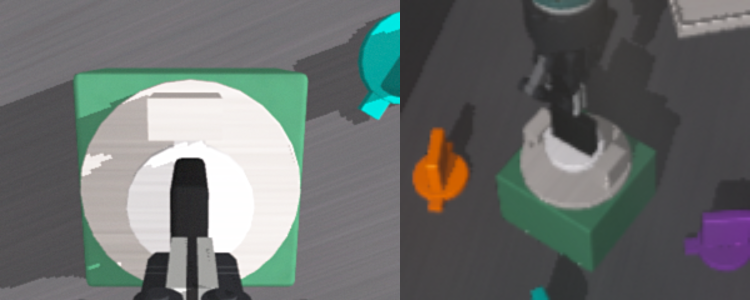

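```bash
python3 - <<'E'
from h import *
def proj(c,p):
    q=np.linalg.inv(c["world_from_camera"])@np.r_[p,1];return np.round([c["fx"]*q[0]/q[2]+c["cx"],c["fy"]*q[1]/q[2]+c["cy"]],1)
t=np.array([508.4,-321.,140.5])
cw=calibration("wrist");cs=calibration("side");ct=calibration("top")
u=np.array([-.929,.371,0])
for n,c in(("wrist",cw),("side",cs)):
    print(n,"TCP",proj(c,t),"TCP+25",proj(c,t+[0,0,25]),"bar ends top",proj(c,np.r_[508.5,-320.6,165]+25*u),proj(c,np.r_[508.5,-320.6,165]-25*u))
w=get_image("wrist")[:,:,::-1];s=get_image("side")[:,:,::-1]
cv2.imwrite("pics/w3.png",np.hstack([cv2.resize(w[100:280,190:370],(400,400),interpolation=2),cv2.resize(s[220:320,220:320],(400,400),interpolation=2)]))
print(read_state()["width"])
E
```

```text
wrist TCP [282.2 239.8] TCP+25 [282.1 259.9] bar ends top [281.4 309.3] [280.9 205.5]
side TCP [269.  271.7] TCP+25 [268.5 265.6] bar ends top [260.4 261. ] [276.9 270.3]
-0.04566844368707318
```

View pics/w3.png

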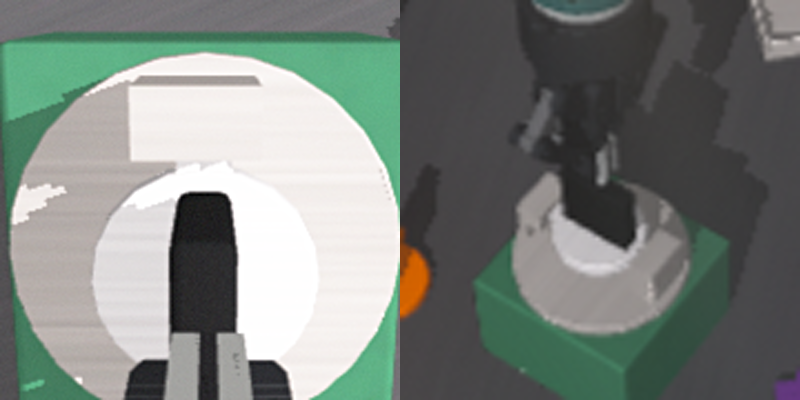

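```bash
python3 - <<'E'
from h import *
w=get_image("wrist")[:,:,::-1];s=get_image("side")[:,:,::-1];t=get_image("top")[:,:,::-1]
for n,i in(("wf",w),("sf",s),("tf",t)): cv2.imwrite(f"pics/{n}.png",i)
g=lambda i:(255*np.minimum(1,i/110.)**.45).astype(np.uint8)
A=cv2.resize(g(w[160:310,200:370]),(510,450),interpolation=2);B=cv2.resize(g(s[210:300,240:298]),(290,450),interpolation=2)
cv2.imwrite("pics/w4.png",np.hstack([A,B]))
E
```

```text
(no output)
```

View pics/w4.png

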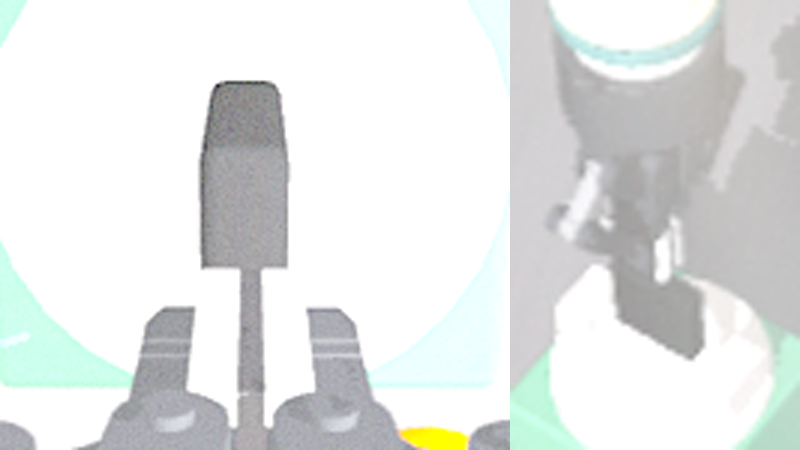

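```bash
python3 - <<'E'
from h import *
print("tip",tri(ray("wrist",(284+10,249)),ray("side",(271.2,266.6))))
print("tipmid",tri(ray("wrist",(284,249)),ray("side",(269.5,266))))
print("bar top +x, +-y",[tri(ray("wrist",(x,209)),ray("side",(279,269.5))) for x in(267,296)])
print("bar end bottom",tri(ray("wrist",(291,187)),ray("side",(278,281))))
for z in(150,160,165,170,175,180): print(z,plane("wrist",(284,249),z).round(1),"bar +x end top",plane("wrist",(281.5,209),z).round(1))
E
```

```text
tip (array([ 516.72799816, -329.50978304,  176.35720382]), np.float64(2.382996383230496))
tipmid (array([ 512.55767988, -323.70005691,  167.64941334]), np.float64(2.218659762698477))
bar top +x, +-y [(array([ 533.43161331, -323.40538213,  161.30619045]), np.float64(3.6120689360864855)), (array([ 535.94913082, -336.96841069,  181.4456145 ]), np.float64(6.698962547793906))]
bar end bottom (array([ 532.06333145, -334.59681188,  128.21793782]), np.float64(4.735555873169444))
150 [ 507.  -321.4  150. ] bar +x end top [ 526.2 -327.8  150. ]
160 [ 510.8 -322.9  160. ] bar +x end top [ 528.9 -328.9  160. ]
165 [ 512.7 -323.6  165. ] bar +x end top [ 530.2 -329.5  165. ]
170 [ 514.6 -324.4  170. ] bar +x end top [ 531.5 -330.1  170. ]
175 [ 516.5 -325.1  175. ] bar +x end top [ 532.8 -330.6  175. ]
180 [ 518.4 -325.9  180. ] bar +x end top [ 534.2 -331.2  180. ]
```

Emit:
{"method": "apply_moves", "body": {"targets": [[0,0,0,0,0,0],[0,0,0,0,0,0],[0,0,0,0,0,0],[0,0,0,0,0,0],[0,0,0,0,0,0],[0,0,0,0,0,0],[0,0,0,0,0,0]], "jaw": 1}}

```text
clock: 8.88
eef_pos: [508.4, -321.0, 140.5]
tool_rot: [-1.571, -0.0, 2.76]
force: [0.5, -0.3, 0.8]
width: 85.3
```

Emit:
{"method": "apply_moves", "body": {"targets": [[0,0.2,0,0,0,0],[0,0.2,0,0,0,0],[0,0.1,0,0,0,0],[0,0,0,0,0,0]]}}

```text
clock: 9.38
eef_pos: [508.1, -320.8, 120.0]
tool_rot: [-1.571, -0.001, 2.759]
force: [0.7, -0.6, 1.1]
width: 85.2
```

```bash
python3 - <<'E'
from h import *
s=read_state();print(s["eef_pos"],s["force"],s["width"])
w=get_image("wrist")[:,:,::-1];s=get_image("side")[:,:,::-1]
g=lambda i:(255*np.minimum(1,i/140.)**.5).astype(np.uint8)
cv2.imwrite("pics/w5f.png",w)
cv2.imwrite("pics/w5.png",np.hstack([cv2.resize(g(w[140:420,100:460]),(480,373),interpolation=2),cv2.resize(g(s[210:300,240:316]),(315,373),interpolation=2)]))
E
```

```text
[ 508.13779158 -320.82890916  119.95920243] [ 0.69989365 -0.56846038  1.08467962] 85.22486556396099
```

View pics/w5.png

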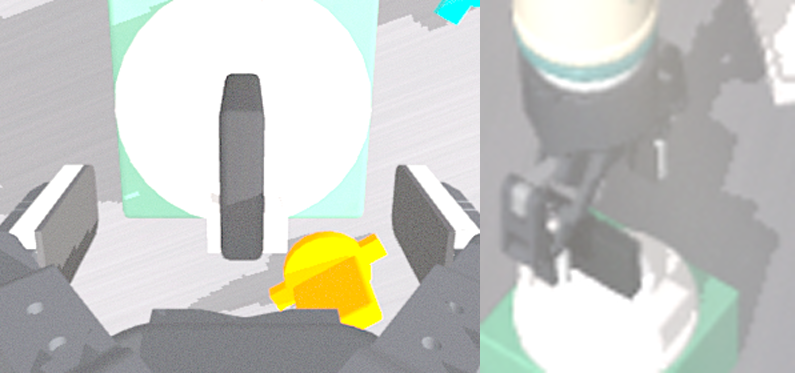

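Emit:
{"method": "apply_moves", "body": {"targets": [[0,0.15,0,0,0,0],[0,0.15,0,0,0,0],[0,0,0,0,0,0]]}}

```text
clock: 9.85
eef_pos: [508.1, -320.6, 107.8]
tool_rot: [-1.571, -0.001, 2.76]
force: [-0.5, 0.5, 0.8]
width: 85.4
```

Emit:
{"method": "apply_moves", "body": {"targets": [[0,0,0,0,0,0],[0,0,0,0,0,0],[0,0,0,0,0,0],[0,0,0,0,0,0],[0,0,0,0,0,0],[0,0,0,0,0,0],[0,0,0,0,0,0],[0,0,0,0,0,0]], "jaw": -1}}

```text
clock: 10.85
eef_pos: [508.6, -320.7, 108.8]
tool_rot: [-1.571, 0.0, 2.76]
force: [-0.0, 2.9, 4.9]
width: 12.6
```

```bash
python3 - <<'E'
from h import *
s=read_state();print(s["qpos"],s["eef_pos"],s["tool_rot"],s["force"],s["torque"],s["width"])
w=get_image("wrist")[:,:,::-1];s=get_image("side")[:,:,::-1]
g=lambda i:(255*np.minimum(1,i/140.)**.5).astype(np.uint8)
cv2.imwrite("pics/w6.png",np.hstack([cv2.resize(g(w[160:370,160:400]),(480,420),interpolation=2),cv2.resize(g(s[210:300,245:313]),(317,420),interpolation=2)]))
E
```

```text
[-0.05911584  0.93589822  1.08087496  1.75896724 -0.94721741  1.06703185
 -0.58227502] [ 508.57431017 -320.7177374   108.79826494] [-1.57149640e+00  2.47723186e-04  2.75968833e+00] [-0.0418525   2.90305465  4.93681907] [ 0.59359578  0.00477806 -0.00276572] 12.561491619037305
```

View pics/w6.png

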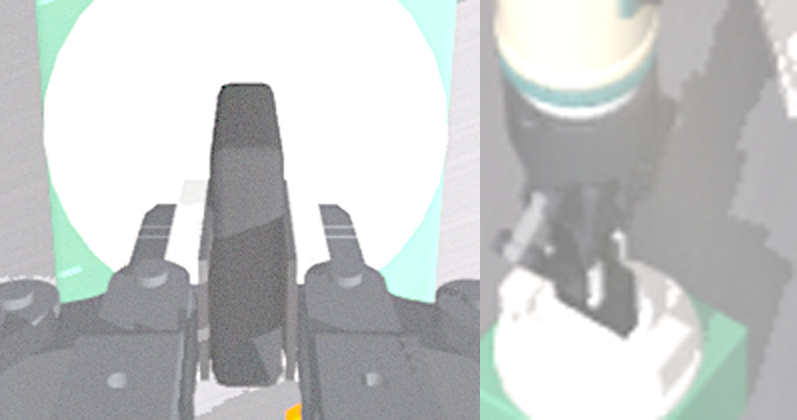

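Emit:
{"method": "apply_moves", "body": {"targets": [[0,0.1,0,0,0,0],[0,0.1,0,0,0,0],[0,0.05,0,0,0,0],[0,0.03,0,0,0,0],[0,0,0,0,0,0],[0,0,0,0,0,0]]}}

```text
clock: 11.7
eef_pos: [508.7, -320.8, 98.2]
tool_rot: [-1.572, 0.001, 2.76]
force: [-0.0, 3.4, 9.1]
width: 12.6
```

Emit:
{"method": "apply_moves", "body": {"targets": [[0,0.05,0,0,0,0],[0,0,0,0,0,0],[0,0,0,0,0,0]]}}

```text
clock: 12.08
eef_pos: [508.6, -320.8, 96.3]
tool_rot: [-1.572, 0.001, 2.76]
force: [-1.2, 4.0, 10.3]
width: 12.7
```

```bash
python3 - <<'E'
from h import *
f=[];p=[]
for i in range(4):
    get_image("side");s=read_state();f.append(s["force"]);p.append(s["eef_pos"])
print(np.mean(f,0),np.std(f,0),np.mean(p,0))
E
```

```text
[-1.2874155   3.29236655  9.97432748] [0.32211816 0.37503339 0.43615266] [ 508.6374264  -320.78253627   96.29733492]
```

Emit:
{"method": "apply_moves", "body": {"targets": [[0,0,0,0,-1,0],[0,0,0,0,-1,0],[0,0,0,0,-1,0],[0,0,0,0,0,0]]}}

```text
clock: 12.78
eef_pos: [509.0, -322.4, 96.9]
tool_rot: [-1.569, 0.002, -3.104]
force: [-1.0, 0.1, 10.1]
width: 12.3
```

Emit:
{"method": "apply_moves", "body": {"targets": [[0,0.01,0,0,-1,0],[0,0,0,0,-1,0],[0,0,0,0,-1,0],[0,0,0,0,-1,0],[0,0,0,0,-1,0],[0,0,0,0,-1,0],[0,0,0,0,-0.4,0],[0,0,0,0,0,0]]}}

```text
clock: 13.78
eef_pos: [509.8, -322.8, 96.6]
tool_rot: [-1.566, 0.0, -2.211]
force: [0.0, 0.6, 10.2]
width: 12.7
```

Emit:
{"method": "apply_moves", "body": {"targets": [[0,-0.2,0,0,0,0],[0,-0.3,0,0,0,0],[0,-0.5,0,0,0,0],[0,-0.5,0,0,0,0],[0,0,0,0,0,0]]}}

```text
clock: 14.4
eef_pos: [509.2, -322.0, 156.7]
tool_rot: [-1.567, -0.0, -2.211]
force: [1.0, -0.4, -1.9]
width: 13.0
```

Emit:
{"method": "apply_moves", "body": {"targets": [[0,-1,0,0,0,0],[0,-1,0,0,0,0],[0,-0.5,0,0,0,0],[0,0,0,0,0,0]]}}

```text
clock: 14.9
eef_pos: [508.8, -321.5, 255.7]
tool_rot: [-1.569, 0.0, -2.211]
force: [-0.3, -0.1, -1.1]
width: 12.8
```

```bash
python3 - <<'E'
from h import *
s=read_state();print(s["qpos"],s["eef_pos"],s["tool_rot"],s["force"],s["width"])
y=s["tool_rot"][2];X=np.array([np.cos(y),np.sin(y)]);Z=np.array([-np.sin(y),np.cos(y)])
d=np.array([609,28.])-s["eef_pos"][:2];print("units x,z",d@X/40,d@Z/40)
w=get_image("wrist")[:,:,::-1];s=get_image("side")[:,:,::-1];t=get_image("top")[:,:,::-1]
g=lambda i:(255*np.minimum(1,i/170.)**.6).astype(np.uint8)
cv2.imwrite("pics/w7.png",np.hstack([cv2.resize(g(w[100:420,80:480]),(460,368),interpolation=2),cv2.resize(g(s[180:330,205:335]),(319,368),interpolation=2)]))
E
```

```text
[ 5.43482050e-04  6.40835612e-01  8.99043086e-01  1.59761761e+00
 -5.35139893e-01  1.16454373e+00  3.78886059e-01] [ 508.78237104 -321.45880759  255.70909584] [-1.56868769e+00  2.39461677e-04 -2.21095007e+00] [-0.27675034 -0.10385907 -1.08689919] 12.751373955921686
units x,z -8.503230170617233 -3.2090841784003663
```

View pics/w7.png

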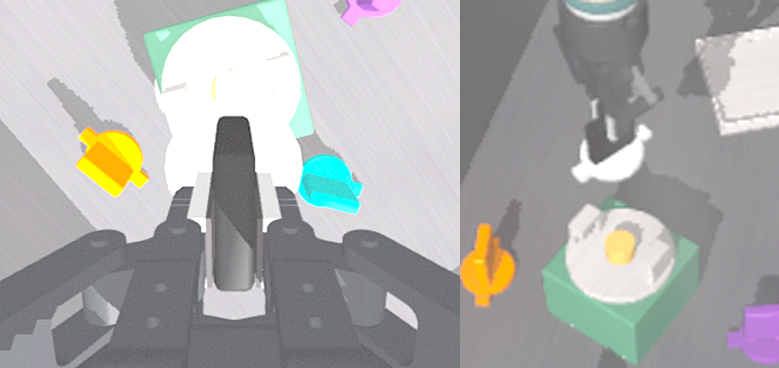

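Emit:
{"method": "apply_moves", "body": {"targets": [[-0.5,0,-0.2,0,0,0],[-0.9,0,-0.34,0,0,0],[-0.9,0,-0.34,0,0,0],[-0.9,0,-0.34,0,0,0],[-0.9,0,-0.34,0,0,0],[-0.9,0,-0.34,0,0,0],[-0.9,0,-0.34,0,0,0],[-0.9,0,-0.34,0,0,0],[-0.9,0,-0.34,0,0,0],[-0.5,0,-0.19,0,0,0],[-0.3,0,-0.1,0,0,0],[0,0,0,0,0,0]]}}

```text
clock: 16.55
eef_pos: [608.4, 28.1, 254.5]
tool_rot: [-1.571, -0.001, -2.211]
force: [0.3, -1.0, -0.8]
width: 12.7
```

Emit:
{"method": "apply_moves", "body": {"targets": [[0,0.5,0,0,0,0],[0,1,0,0,0,0],[0,1,0,0,0,0],[0,1,0,0,0,0],[0,1,0,0,0,0],[0,0.7,0,0,0,0],[0,0,0,0,0,0]]}}

```text
clock: 17.42
eef_pos: [606.6, 26.5, 45.4]
tool_rot: [-1.573, -0.003, -2.214]
force: [-0.6, 0.3, -0.8]
width: 12.8
```

```bash
python3 - <<'E'
from h import *
s=read_state();print(s["qpos"],s["eef_pos"],s["tool_rot"],s["force"],s["width"])
w=get_image("wrist")[:,:,::-1];s=get_image("side")[:,:,::-1]
g=lambda i:(255*np.minimum(1,i/210.)**.6).astype(np.uint8)
cv2.imwrite("pics/w8.png",np.hstack([cv2.resize(g(w),(480,360),interpolation=2),cv2.resize(g(s[130:260,270:385]),(318,360),interpolation=2)]))
E
```

```text
[-0.51770133  0.89680961  0.74572099  1.77147846 -0.81302849  0.81634226
 -0.00859483] [606.63456834  26.51441348  45.36253507] [-1.57347924 -0.00326177 -2.21370123] [-0.58044715  0.2795816  -0.76722612] 12.824489399944577
```

View pics/w8.png

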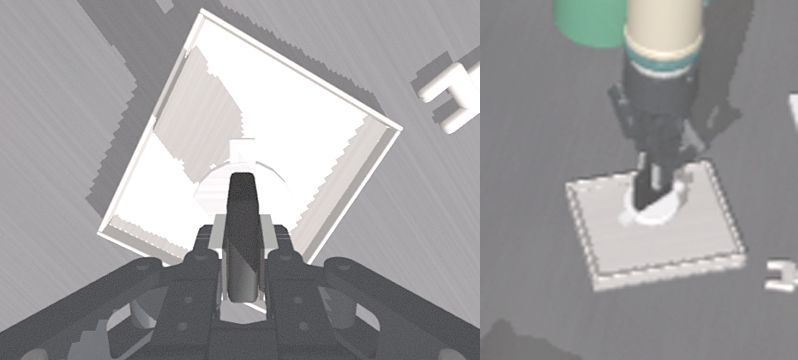

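Emit:
{"method": "apply_moves", "body": {"targets": [[0,0.3,0,0,0,0],[0,0.3,0,0,0,0],[0,0.15,0,0,0,0],[0,0.1,0,0,0,0],[0,0,0,0,0,0]]}}

```text
clock: 18.15
eef_pos: [608.4, 28.3, 12.6]
tool_rot: [-1.571, -0.0, -2.211]
force: [-0.4, 0.0, -1.6]
width: 12.8
```

Emit:
{"method": "apply_moves", "body": {"targets": [[0,0.05,0,0,0,0],[0,0.04,0,0,0,0],[0,0,0,0,0,0]]}}

```text
clock: 18.52
eef_pos: [608.5, 28.4, 9.2]
tool_rot: [-1.571, 0.0, -2.211]
force: [-0.6, -0.4, -0.6]
width: 12.8
```

Emit:
{"method": "apply_moves", "body": {"targets": [[0,0.04,0,0,0,0],[0,0,0,0,0,0],[0,0,0,0,0,0]]}}

```text
clock: 18.9
eef_pos: [608.6, 28.4, 7.7]
tool_rot: [-1.571, 0.0, -2.211]
force: [-0.0, -0.0, -1.9]
width: 13.0
```

Emit:
{"method": "apply_moves", "body": {"targets": [[0,0.03,0,0,0,0],[0,0,0,0,0,0],[0,0,0,0,0,0]]}}

```text
clock: 19.27
eef_pos: [608.7, 28.4, 6.9]
tool_rot: [-1.571, 0.0, -2.211]
force: [-1.8, -0.7, 4.7]
width: 12.9
```

Emit:
{"method": "apply_moves", "body": {"targets": [[0,0,0,0,0,0],[0,0,0,0,0,0],[0,0,0,0,0,0],[0,0,0,0,0,0],[0,0,0,0,0,0],[0,0,0,0,0,0],[0,0,0,0,0,0],[0,0,0,0,0,0]], "jaw": 1}}

```text
clock: 20.27
eef_pos: [608.6, 28.4, 6.5]
tool_rot: [-1.571, 0.0, -2.211]
force: [-0.9, -0.8, 0.0]
width: 85.3
```

Emit:
{"method": "apply_moves", "body": {"targets": [[0,-0.3,0,0,0,0],[0,-0.5,0,0,0,0],[0,-1,0,0,0,0],[0,-1,0,0,0,0],[0,-1,0,0,0,0],[0,-1,0,0,0,0],[0,0,0,0,0,0],[0,0,0,0,0,0]]}}

```text
clock: 21.28
eef_pos: [608.2, 28.6, 199.1]
tool_rot: [-1.571, 0.001, -2.211]
force: [0.1, 0.5, -0.1]
width: 85.4
```

```bash
python3 - <<'E'
from h import *
s=read_state();print(s["eef_pos"],s["force"],s["width"])
w=get_image("wrist")[:,:,::-1];s=get_image("side")[:,:,::-1]
g=lambda i:(255*(i/255.)**.8).astype(np.uint8)
cv2.imwrite("pics/w9.png",np.hstack([cv2.resize(g(w),(480,360),interpolation=2),cv2.resize(g(s[130:260,270:385]),(318,360),interpolation=2)]))
E
```

```text
[608.24369849  28.64001133 199.06459098] [ 0.1219517   0.51415799 -0.11486212] 85.43101625131429
```

View pics/w9.png

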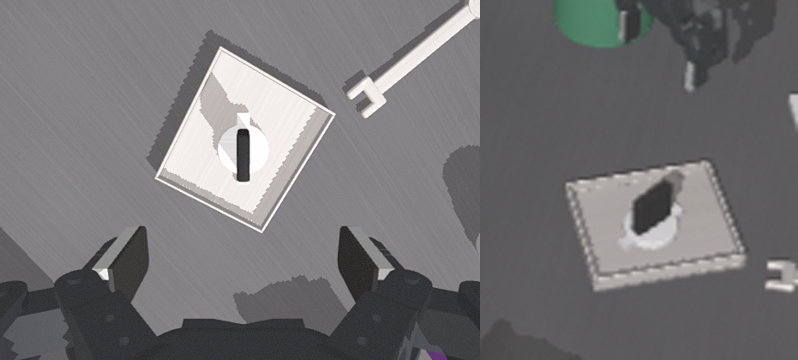

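The cap lies flat near the middle of the tray (disc centre about (243,147) in the wrist half of the picture) with its grip up. The gripper is clear of it.

```bash
python3 -c "
from cell import *
print(finish_job())"
```

```text
the job is handed in; nothing more can be done
None
```

The cap is off the square tank and lies flat in the tray, grip up, near the centre. I handed the job in at about 21 s of the 51 s allowed, and no verdict was reported.

- **Unlocking:** I pressed the cap down about 12.5 mm, reading about 10 N, which fits the spring less the cap's weight. Still pressed, I turned it 75° anticlockwise. It lifted off freely.
- **Setting down:** I lowered the cap until the wrist force rose to 4.7 N on contact with the tray floor. Then I opened the jaws and moved straight up.
- **Last checks:** The final pictures show the cap upright inside the tray. The gripper was about 190 mm above its release height, and the force read about zero. The arm stayed well clear of the round tank.
- **What disagreed:** The first grip closed on nothing (width 0.3 mm), just above the bar. The pictures put the real fingertips about 32 mm short of the reported TCP. I went 32 mm lower, and the second grip held the bar. It read about 12.7 mm on the 14 mm bar, so the width reading is about 1 mm low.

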